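# Turn a marked plate over for its second side

## Task

Push the flat plate against the front of the raised rails, tip it up on edge there and turn it over onto the rails, so that it lies marked face down. Then slide it along the rails until it sits squarely against the back fence under the laser head, about centred between the two sides. Do not bump the laser head or its stand, and leave the carton, the bottle and the gauge block where they are.

Things in the scene. Friction and masses are not known exactly. Their poses are not given: they have to be found in the camera images.
- jig: Fixed bare aluminium stepped jig. Origin: on the work surface, under the middle of the front face of its raised rails. x points from the ledge to the back fence (roughly the robot's left), y along the fence towards the robot, z up; sizes here are mm in these axes. Base plate: 8 thick, x -85 to 160, y +-105. Plate home: plate centre at x 75, y 0, z 63.
- jig_ledge (a point): Middle of the far edge of the jig's low ledge, where the ledge's top meets the upright front face of the rails (jig x 0, y 0, z 43). Ledge: x -64 to 0, y +-60, flat top at z 43. The plate starts on it. The front face of the rails, from z 43 up to 58, is the wall to tip the plate against.
- jig_rails (a point): Middle of the front top edge of the two raised rails (jig x 0, y 0, z 58). Rails: x 0 to 125, one at y 40 to 85, the other at y -85 to -40, flat tops at z 58. The 80 mm slot between them is open at the front and top; beyond the ledge it is open down to the base plate (z 8), so fingers can run along it to push the plate's edge. A broad push near its middle keeps the plate square; once a corner leads it jams at the fence.
- jig_fence (a point): Middle of the lower front edge of the back fence, at the rails' top (jig x 115, y 0, z 58). Fence: steel bar 10 thick across both rails, y +-85, its front face at x 115, its top at z 72.
- plate: Loose aluminium plate 80 x 130 x 10 mm, about 0.28 kg. Origin at its centre; x along the 80 side, y along the 130 side, z out of the marked face (thin dark frame, bars, disc; other face plain). Starts marked face up on the ledge, square to the jig within 0.1 rad, a long edge 8 to 14 mm short of the rails (a corner may be nearer), the other long edge overhanging the ledge.
- plate_near (a point): Middle of the plate's lower long edge farthest from the rails at the start (plate x -40, y 0, z -5). It overhangs the ledge by 24 to 30 mm, with 35 mm of free height below it; with the plate pushed against the rails it overhangs by 16 mm. Lifted past upright, its foot on the ledge, the plate falls over onto the rails by itself.
- laser_head: Fixed laser head on a column. Origin and axes are those of the jig (mm). Lens: black, underside z 208, radius 36, centre x 85, y 0. White box: x 30 to 140, y +-55, z 230 to 320. Arm to the column: x 120 to 240, y +-25, z 260 to 310. Column: 45 square at x 240, y 0, z to 372, with a black wheel and crank on top to z 424; foot 90 square, 12 thick.
- carton: Loose closed cardboard carton 100 x 80 x 70 mm, to stay where it is; origin at the centre of its underside.
- cleaner: Loose white bottle, radius 26, 130 mm high, to stay upright where it is; origin at the centre of its underside.
- gauge: Loose stepped steel gauge block 50 x 40 x 40 mm, to stay where it is; origin at the centre of its underside.
Mind the look-alikes: they are no part of the job. Of the things that look like the plate, the largest one is meant.

How it is judged (in metres and radians):
On the way, in this order (a step that is already met when the one before it is completed fails the run):
1. the plate is tipped up steeply (more than 50 degrees), its foot on the ledge and against the front of the rails (angle between plate's own z axis and vertical between 0.87 and 2 rad and x of plate in the frame of jig between -0.052 and 0.03 m and z of plate in the frame of jig below 0.096 m and contact force between plate and jig above 0.3 N), for 0.1 s.
2. the plate lies turned over, flat on the rails (angle between plate's own z axis and vertical above 3.06 rad and z of plate in the frame of jig between 0.059 and 0.066 m and y of plate in the frame of jig between -0.02 and 0.02 m), for 0.2 s.
At the end, for the whole second after the job is handed in: The plate lies at rest on both rails, marked face down and flat (within 0.08 rad), its long side against the back fence within 4 mm and square to it within 0.06 rad, its centre within 20 mm of the middle of the rails (all of step 2 and x of plate in the frame of jig between 0.071 and 0.078 m and angle between the x axis of plate and the x axis of jig, either way round below 0.06 rad and linear speed of plate below 0.01 m/s); the robot touches nothing.
It fails at once if the laser head or its stand is bumped (over 2 N) (contact force between any of the arm, the fingers, plate and laser_head above 2 N).
It fails at once if the carton, bottle or gauge block is moved more than 20 mm or the bottle is tipped (distance of any of carton, cleaner, gauge from where it was at the start of the episode above 0.02 m or angle between cleaner's own z axis and vertical above 0.5 rad).
It also fails if it takes over 58 s, if anything falls off the work surface, if the arm or the gripper's body presses on something with over 40 N, if the wrist force passes 120 N, or if a joint passes its speed limit or range.

## Robot

A 6-joint arm with a two-finger parallel gripper is mounted at the origin on the work surface. World frame = base frame: x ahead of the robot, y to its left, z up, the work surface at z = 0. Lengths are in m, angles in degrees, forces in N, time in s.
With the tool pointing down it reaches from about 0.4 to 0.825 m from the base axis. Payload 7 kg.
Tool frame: the origin (TCP) lies on the front face of the gripper's body, between the roots of the fingers; the fingertips stand 66 mm ahead of it and the grasp point (between the pads) lies 47 mm ahead of it; z points along the fingers, y is the line along which they close (so a half turn about z gives the same grasp; the last joint's range is limited). The gripper opens to 88 mm and grips with 3 to 60 N. Pads are 19 mm wide; open, the fingers measure 130 mm over their backs; the gripper's body (78 mm by 193 mm) begins 47 mm behind the grasp point.
Start: joints at [92.538, 20.546, 0.682, 0, -70.136, -16.507], TCP at [0.163, 0.655, 0.292] pointing down, gripper open.
Joint ranges: [-176.03, 176.03], [-82.01, 121.73], [-58.28, 71.71], [-173.87, 95.51], [-174.79, -0.11], [-173.66, 173.66]. Speed limits (degrees/s): [136.94, 136.94, 172.46, 180, 180, 180].

## Interface

Orientations are given as [roll, pitch, yaw] about the fixed x, y, z axes, in that order (R = Rz(yaw) Ry(pitch) Rx(roll)).
In Python, from plant import ctrl gives the robot as it stands.
- The arm moves only by the tool send_rows, never from a script. Its argument "deltas" is a list of rows, each a list of 2 entries, a list of its own where there are three numbers: the shift along the tool's x, y, z each as a share of 800 mm, from -1 to 1, then the turn about the tool's z as a share of 90 degrees, from -1 to 1. A call has exactly 5 rows; each row is the pose to reach, as a shift and turn from the pose commanded when the call began, along the tool's axes at that moment; what a row does not reach only later rows make up. A row lasts 1/12 s, in which the tool goes at most 41.7 mm and 7.16 degrees, less where a joint would pass 70% of its speed; a pose out of reach is approached as far as the arm can. A call with a number of a shift or a turn outside -1 to 1 is refused whole. A call with a gripper value outside its range is refused whole. "gripper" is the opening, from 0 (shut) to 1 (fully open), set as the call begins (left out, the last holds). The fingers move at their own pace and stop on an object; the grip force is fixed at half the most. Time passes only in rows, so rows that repeat a pose let the fingers close, or fill a call up. It gives the time, the measured TCP pose, the force, the opening and the grip force at its end, in the units of the state.
- ctrl.get_obs(): the state, without advancing time (a new reading comes with each control period).
- ctrl.snapshot(name): name is "scene" or "top" or "wrist"; returns a dict with "color" (384x512x3 uint8, red, green, blue), "vertical_fov" (degrees; the focal length in pixels is half the picture's height over the tangent of half this angle, whatever the lens; pixels are square), "cx", "cy" (the principal point, pixels), "rvec" (rotation vector, rad) and "tvec" (3), from world to camera coordinates, as OpenCV has them. Camera axes: x right, y down, z forward; pixel columns grow to the right and rows downward; lengths in m; the calibration is good to about 2 mm. A picture is of the moment at which its call begins. There is no depth.
- ctrl.close_job(): hands the job in; it is judged then, once.
Trained networks look in a picture, given as the dict that the camera call returned (one of the last four; its "shot" number tells which), for a name from the list of things; names that differ only in an ending like _2 or _b are one class to them, and where a whole thing is asked for, a point or a joint stands for the part that bears it (a point fixed in the world has none). Each returns a list of dicts, best first, with "conf" (0 to 1); they miss things now and then, are a little off and sometimes report something else, mostly with a low value. They report only what shows in the picture. A call takes as long as a camera call. They do not tell look-alikes from the thing itself.
- ctrl.boxes_of(picture, thing): "xy" ([column, row] as shares, 0 to 1, of the picture: columns of its width, rows of its height, amid what is visible of it).
- ctrl.cut_out(picture, thing): "pixels" (384x512 bool, what is visible of it) and "xy" ([column, row] as shares, 0 to 1, of the picture: columns of its width, rows of its height, amid what is visible of it).
The state is a dict: "clock": time; "joint_pos": joint angles; "qvel": joint speeds; "tau": joint torques, N m; "tool_pos": TCP position; "orientation": TCP orientation; "force": force on the tool from outside, world axes, zero at the start; "moment": the same for the moment, N m; "opening": finger opening in m; "gripper_force": force on a finger pad.
Only numpy, scipy, OpenCV 4.12 (cv2) and the standard library are available. Lean on these libraries where they do the work, as an engineer would, in place of code of your own. Each camera call takes 0.05 s, during which the arm holds its last target. There are 200 camera calls.

## Working session

There is one attempt and no reset: what is moved stays moved. The work goes in short steps, Python scripts to look and compute and a tool call to move; the robot and the scene stay as the last step left them, time stands still between calls to the robot, and variables do not carry over. Pictures are saved under pics/ and viewed, at most 10 in all, crops included, and the job is handed in when it is done.

Besides the shell and the picture viewer there is one more tool, called by a JSON object that holds its "fn" and its "kwargs", one argument or row to a line. send_rows: Moves the arm, as the interface text tells. Shift numbers are shares of 800 mm and turn numbers shares of 90 degrees, none past 1 either way. Its arguments: {"type":"object","properties":{"deltas":{"type":"array","items":{"type":"array"}},"gripper":{"type":"number"}},"required":["deltas"]}

```bash
mkdir -p pics; ls; cat > h.py <<'E'
import numpy as np,cv2
from plant import ctrl
from scipy.spatial.transform import Rotation as Ro
def cam(p):
    f=192/np.tan(np.radians(p["vertical_fov"])/2)
    K=np.array([[f,0,p["cx"]],[0,f,p["cy"]],[0,0,1.]])
    R=cv2.Rodrigues(np.array(p["rvec"],float))[0]; t=np.array(p["tvec"],float).ravel()
    return K,R,t
def ray(p,uv,z):
    K,R,t=cam(p); c=-R.T@t; d=R.T@np.linalg.solve(K,[uv[0],uv[1],1.])
    return c+d*(z-c[2])/d[2]
def proj(p,P):
    K,R,t=cam(p); q=(np.atleast_2d(P)@R.T+t)@K.T; return q[:,:2]/q[:,2:]
E
python3 - <<'E'
from h import *
o=ctrl.get_obs();print(o)
ims=[]
for n in("scene","top"):
    p=ctrl.snapshot(n); print(n,p["vertical_fov"],-cam(p)[1].T@cam(p)[2], cam(p)[1][2])
    ims.append(p["color"][:,:,::-1])
    for th in("jig","plate","jig_ledge","jig_rails","jig_fence","plate_near","laser_head","carton","cleaner","gauge"):
        for d in ctrl.boxes_of(p,th)[:3]: print(th,round(d["conf"],2),np.round(np.array(d["xy"])*[512,384],1))
    cv2.imwrite(f"pics/{n}0.png",cv2.resize(ims[-1],(800,600),interpolation=cv2.INTER_CUBIC))
E
```

```text
pics
{'clock': 0.0, 'joint_pos': array([ 9.25387139e+01,  2.05910046e+01,  6.33157166e-01, -1.96683161e-02,
       -7.01367276e+01, -1.65067391e+01]), 'qvel': array([ 0.03183048, -0.04829304, -0.07575166, -0.02797664, -0.02358055,
       -0.0194625 ]), 'tau': array([ 8.63644673e-04, -5.82716274e+01,  2.93061072e+01,  6.99706972e+00,
        7.16474999e-03, -1.50871174e-04]), 'tool_pos': array([0.16286136, 0.65465574, 0.2912242 ]), 'orientation': array([ 1.79904069e+02, -9.14652653e-03, -1.39747157e+01]), 'force': array([ 0.07536879,  0.23826112, -0.45726781]), 'moment': array([ 0.00795366, -0.02718238,  0.02694226]), 'gripper_force': 0.0, 'opening': 0.08741789456129707}
scene 47.04076125698349 [1.13430725 0.31171937 0.87675489] [-0.5575687  -0.26034227 -0.78825063]
jig 0.57 [268.4 207.4]
plate 0.93 [172.5 163.5]
plate 0.79 [204.3 119.2]
jig_ledge 0.8 [270.  207.4]
jig_rails 0.98 [272.  209.1]
jig_rails 0.21 [235.3 172.8]
jig_fence 0.67 [267.9 208.2]
jig_fence 0.38 [235.3 171.4]
plate_near 0.98 [203.8 118.3]
plate_near 0.82 [172.4 163.5]
plate_near 0.65 [236.6 171. ]
laser_head 0.96 [322.5 148.5]
laser_head 0.72 [268.  205.8]
carton 0.56 [169.5 216.7]
cleaner 0.89 [279.1 271.7]
top 53.068764340665325 [0.35433272 0.0364845  1.02155568] [ 0.22428329 -0.01907237 -0.97433734]
jig 0.82 [246.  223.3]
jig 0.63 [182.  173.4]
plate 0.97 [356.1 279.3]
plate 0.71 [344.1 207.3]
plate 0.56 [274.9 214.4]
jig_ledge 0.74 [247.3 223.7]
jig_rails 0.72 [243.5 222.7]
jig_fence 0.17 [275.  215.7]
plate_near 0.97 [355.3 278.1]
plate_near 0.72 [275.9 213.6]
plate_near 0.66 [345.1 208.2]
laser_head 0.79 [183.5 178.1]
carton 0.66 [299.7 145.6]
cleaner 0.78 [190.8 138.5]
gauge 0.68 [173.8 231.1]
```

View pics/scene0.png

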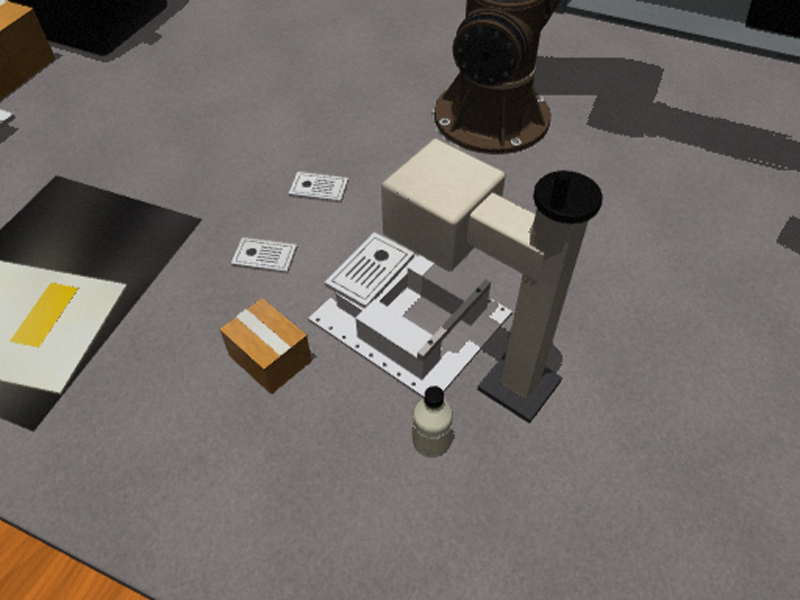

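View pics/top0.png

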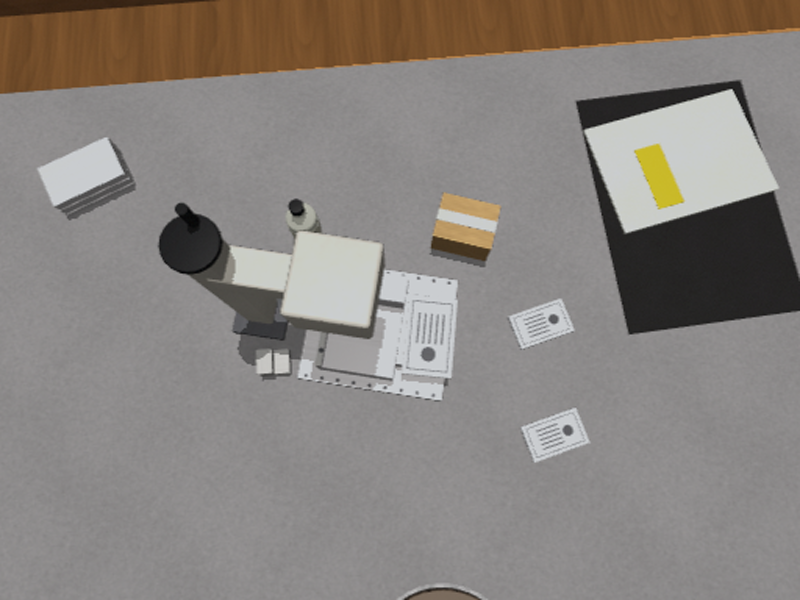

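Top view: the jig is centred near (380,335), the large plate lies on its ledge at (430,337), and the laser column is at (260,280), covering the fence. The carton is at (465,227), the bottle at (298,217) and the gauge at (272,362). Scene view: plate at (370,268), rails at (400,320). Next I fit the jig and plate poses.

```bash
cat > m0.py <<'E'
from h import *
from scipy.optimize import least_squares
S=ctrl.snapshot("scene");T=ctrl.snapshot("top")
def cuts(p,th,uv):
    c=[d for d in ctrl.cut_out(p,th) if np.hypot(*(np.array(d["xy"])*[512,384]-uv))<25]
    return c[0] if c else None
k=.64
# (picture, jig xyz mm, pixel in 800-wide view)
obs=[(T,(-85,105,8),(441,399)),(T,(-85,-105,8),(457,280)),(T,(160,105,8),(299,378)),
     (S,(-85,-105,8),(312,318)),(S,(160,105,8),(512,312))]
def W(q,P): 
    c,s=np.cos(q[2]),np.sin(q[2]);P=np.atleast_2d(P)/1000
    return np.c_[q[0]+c*P[:,0]-s*P[:,1],q[1]+s*P[:,0]+c*P[:,1],P[:,2]]
def res(q): return np.concatenate([(proj(p,W(q,P))-np.array(u)*k).ravel() for p,P,u in obs])
r=least_squares(res,[.45,0,1.43],loss="soft_l1");q=r.x
print("jig",q,np.degrees(q[2]),np.round(res(q).reshape(-1,2),1).tolist())
# plate mask
for p,uv in((T,(275,215)),(S,(237,171))):
    c=cuts(p,"plate",uv) or cuts(p,"plate_near",uv)
    if c is None: print("none");continue
    m=c["pixels"].astype(np.uint8); rr=cv2.minAreaRect(cv2.findContours(m,0,2)[0][0])
    cn=cv2.convexHull(np.argwhere(m)[:,::-1].astype(np.int32)); ap=cv2.approxPolyDP(cn,4,True)[:,0]
    print(m.sum(),ap.tolist())
    for a in ap:
        w=ray(p,a,.053); d=w[:2]-q[:2];c_,s_=np.cos(q[2]),np.sin(q[2]);print(np.round(1000*np.array([c_*d[0]+s_*d[1],-s_*d[0]+c_*d[1]])))
# other things at base height
for p,th,z in((T,"carton",.07),(T,"cleaner",.13),(T,"gauge",.04)):
    for d in ctrl.boxes_of(p,th)[:1]:
        w=ray(p,np.array(d["xy"])*[512,384],z);print(th,w.round(3))
def lines(img,p,q,s,o):
    def L(a,b,col):
        u=((proj(p,W(q,[a,b]))-o)*s).astype(int);cv2.line(img,tuple(map(int,u[0])),tuple(map(int,u[1])),col,1)
    def box(x0,x1,y0,y1,z,col):
        c=[(x0,y0,z),(x1,y0,z),(x1,y1,z),(x0,y1,z)]
        for i in range(4):L(c[i],c[(i+1)%4],col)
    box(-85,160,-105,105,8,(0,0,255));box(0,125,40,85,58,(0,255,0));box(0,125,-85,-40,58,(0,255,0));box(-64,0,-60,60,43,(255,0,0));box(115,125,-85,85,72,(0,255,255))
    box(30,140,-55,55,320,(255,0,255))
out=[]
for p,o in((T,(180,140)),(S,(180,120))):
    o=np.array(o);im=p["color"][o[1]:o[1]+130,o[0]:o[0]+160,::-1]
    im=cv2.resize(im,None,fx=4,fy=4,interpolation=cv2.INTER_CUBIC)
    b=im.copy();lines(b,p,q,4,o-.0);out.append(b[:520,:400] if 0 else cv2.resize(b,(400,325)))
    cv2.imwrite(f"pics/c{len(out)}.png",b)
cv2.imwrite("pics/ov.png",np.hstack([cv2.imread("pics/c1.png")[:,:],cv2.imread("pics/c2.png")])[:, :])
a=cv2.imread("pics/ov.png");cv2.imwrite("pics/ov.png",cv2.resize(np.vstack([a[:,:640],a[:,640:]]),(540,600)*1) if 0 else np.hstack([a[:,150:550],a[:,640+60:640+460]]))
E
python3 m0.py
```

```text
jig [0.52668572 0.01845954 1.33322352] 76.38808095321706 [[-0.4, 0.6], [-0.3, -0.5], [-2.1, -0.1], [-3.4, -0.1], [-0.4, -1.3]]
1593 [[291, 192], [288, 240], [259, 239], [262, 189]]
[-84. -57.]
[-92.  66.]
[-20.  75.]
[ -9. -54.]
1459 [[264, 163], [234, 196], [208, 182], [238, 150]]
[-10.  70.]
[ -3. -56.]
[-80. -62.]
[-90.  65.]
carton [ 0.687 -0.105  0.07 ]
cleaner [0.704 0.163 0.13 ]
gauge [0.485 0.232 0.04 ]
```

View pics/ov.png

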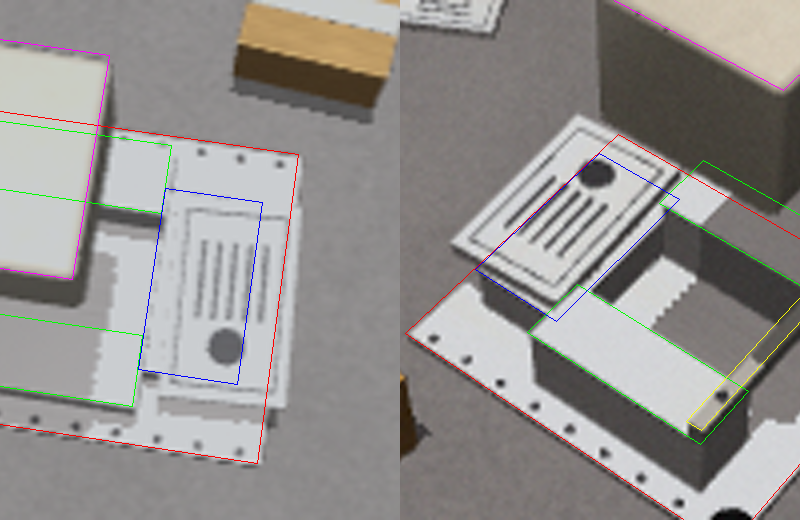

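The overlay fits: the base (red), rails (green), ledge (blue) and laser box (magenta) all lie on their edges. The jig origin is at about (0.527, 0.018), with x at 76.4°. The plate's near edge is at about x −87, it is centred at y about +5, and it is turned by about 0.07 rad. The tool's y axis already points along −jig x. I go round the head on the robot's side.

{"fn": "send_rows", "kwargs": {
  "deltas": [
    [[0.03,0.037,-0.01],0],
    [[0.06,0.074,-0.02],0],
    [[0.09,0.111,-0.03],0],
    [[0.12,0.148,-0.04],0],
    [[0.147,0.187,-0.045],0]
  ],
  "gripper": 1
}}

```text
clock: 1.87
tool_pos: [0.2417, 0.4801, 0.3291]
orientation: [-179.9, -0.0, -14.0]
force: [1.3, 0.5, 0.4]
opening: 0.0874
gripper_force: 0.0
```

{"fn": "send_rows", "kwargs": {
  "deltas": [
    [[0.03,0.037,-0.01],0],
    [[0.06,0.074,-0.02],0],
    [[0.09,0.111,-0.03],0],
    [[0.12,0.148,-0.04],0],
    [[0.147,0.187,-0.045],0]
  ]
}}

```text
clock: 2.28
tool_pos: [0.3196, 0.3063, 0.3654]
orientation: [-179.9, -0.0, -13.9]
force: [0.5, 0.9, -0.2]
opening: 0.0878
gripper_force: 0.0
```

{"fn": "send_rows", "kwargs": {
  "deltas": [
    [[0.03,0.037,-0.01],0],
    [[0.06,0.074,-0.02],0],
    [[0.09,0.111,-0.03],0],
    [[0.12,0.148,-0.04],0],
    [[0.147,0.187,-0.045],0]
  ]
}}

```text
clock: 2.7
tool_pos: [0.3976, 0.1326, 0.4016]
orientation: [-179.9, -0.1, -13.9]
force: [0.5, 0.3, 0.4]
opening: 0.0875
gripper_force: 0.0
```

{"fn": "send_rows", "kwargs": {
  "deltas": [
    [[0.01,0.04,0],0],
    [[0.03,0.08,0],0],
    [[0.05,0.12,0],0],
    [[0.07,0.16,0],0],
    [[0.09,0.18,0],0]
  ]
}}

```text
clock: 3.12
tool_pos: [0.4314, -0.0257, 0.4009]
orientation: [-180.0, -0.1, -14.0]
force: [0.3, 0.0, 0.3]
opening: 0.0873
gripper_force: 0.0
```

{"fn": "send_rows", "kwargs": {
  "deltas": [
    [[0.02,0.04,0.0],0],
    [[0.04,0.08,0.02],0],
    [[0.06,0.11,0.05],0],
    [[0.08,0.14,0.09],0],
    [[0.09,0.16,0.12],0]
  ]
}}

```text
clock: 3.53
tool_pos: [0.4712, -0.1665, 0.3026]
orientation: [-180.0, -0.0, -14.0]
force: [0.9, 0.0, 0.0]
opening: 0.0878
gripper_force: 0.0
```

```bash
cat >> h.py <<'E'
Q=[0.52669,0.01846,1.33322]
def J(w):
    w=np.asarray(w,float);d=w[:2]-Q[:2];c,s=np.cos(Q[2]),np.sin(Q[2]);return np.round(1000*np.array([c*d[0]+s*d[1],-s*d[0]+c*d[1],w[2]]),1)
def W(P):
    c,s=np.cos(Q[2]),np.sin(Q[2]);P=np.atleast_2d(P)/1000
    return np.c_[Q[0]+c*P[:,0]-s*P[:,1],Q[1]+s*P[:,0]+c*P[:,1],P[:,2]]
E
python3 - <<'E'
from h import *
o=ctrl.get_obs();print(J(o["tool_pos"]),o["orientation"])
s=ctrl.snapshot("scene");w=ctrl.snapshot("wrist")
a=cv2.resize(s["color"][60:300,60:380,::-1],(400,300),interpolation=2);b=cv2.resize(w["color"][:,:,::-1],(400,300))
cv2.imwrite("pics/a1.png",np.hstack([a,b]))
E
```

```text
[-192.8   10.4  302.6] [-1.79992042e+02 -1.17893950e-02 -1.40420497e+01]
```

View pics/a1.png

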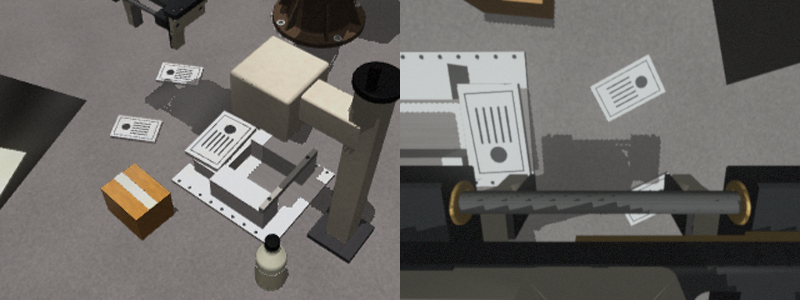

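The gripper hangs clear on the −x side. In the wrist view the plate's near edge runs from (522,85) to (530,175), left of the lead finger. Descending in front of the edge.

{"fn": "send_rows", "kwargs": {
  "deltas": [
    [[0.008,0,0.05],0],
    [[0.008,0,0.1],0],
    [[0.008,0,0.15],0],
    [[0.008,0,0.2],0],
    [[0.008,0,0.25],0]
  ]
}}

```text
clock: 4.05
tool_pos: [0.478, -0.1655, 0.104]
orientation: [-180.0, -0.2, -13.9]
force: [1.7, -0.0, -1.1]
opening: 0.0876
gripper_force: 0.0
```

{"fn": "send_rows", "kwargs": {
  "deltas": [
    [[0,-0.01,0.01],0],
    [[0,-0.018,0.01],0],
    [[0,-0.026,0.01],0],
    [[0,-0.034,0.01],0],
    [[0,-0.04,0.01],0]
  ]
}}

```text
clock: 4.47
tool_pos: [0.487, -0.1337, 0.0987]
orientation: [-179.9, -0.3, -13.9]
force: [-0.7, 0.0, 1.1]
opening: 0.0879
gripper_force: 0.0
```

```bash
python3 - <<'E'
from h import *
o=ctrl.get_obs();print(J(o["tool_pos"]),o["orientation"],o["force"],o["opening"])
s=ctrl.snapshot("scene");w=ctrl.snapshot("wrist")
a=cv2.resize(s["color"][90:234,130:322,::-1],(400,300),interpolation=2);b=cv2.resize(w["color"][:,:,::-1],(400,300))
cv2.imwrite("pics/a2.png",np.hstack([a,b]))
E
```

```text
[-157.2    2.8   98.7] [-179.92023482   -0.2570573   -13.90182816] [-0.74999449  0.01574942  1.11386548] 0.08793859187331617
```

View pics/a2.png

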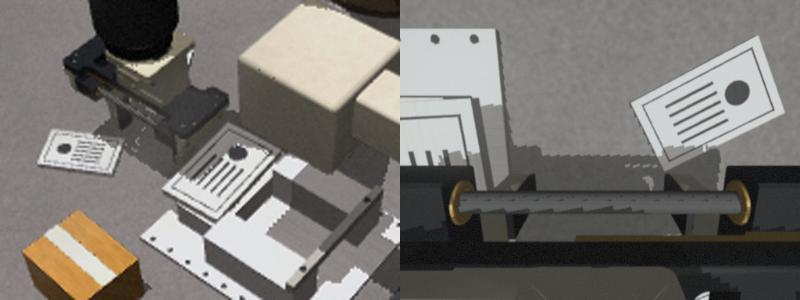

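The gripper's bar is thin and the round wrist stands about 70 mm above it. The lead finger at (185,130) in the left view is just short of the plate's edge. Pushing the plate to the rails.

{"fn": "send_rows", "kwargs": {
  "deltas": [
    [[0,-0.004,0],0],
    [[0,-0.007,0],0],
    [[0,-0.01,0],0],
    [[0,-0.013,0],0],
    [[0,-0.015,0],0]
  ]
}}

```text
clock: 4.98
tool_pos: [0.4878, -0.1234, 0.0963]
orientation: [180.0, 0.0, -14.0]
force: [-1.4, -3.1, 2.4]
opening: 0.0875
gripper_force: 1.8
```

{"fn": "send_rows", "kwargs": {
  "deltas": [
    [[0,-0.001,0],0],
    [[0,-0.002,0],0],
    [[0,-0.003,0],0],
    [[0,-0.004,0],0],
    [[0,-0.005,0],0]
  ]
}}

```text
clock: 5.4
tool_pos: [0.4888, -0.1195, 0.0962]
orientation: [180.0, 0.0, -14.0]
force: [-1.4, -3.6, 4.3]
opening: 0.0878
gripper_force: 2.2
```

{"fn": "send_rows", "kwargs": {
  "deltas": [
    [[0,-0.001,0],0],
    [[0,-0.002,0],0],
    [[0,-0.003,0],0],
    [[0,-0.004,0],0],
    [[0,-0.005,0],0]
  ]
}}

```text
clock: 5.82
tool_pos: [0.4887, -0.1164, 0.0962]
orientation: [179.9, 0.1, -14.0]
force: [-4.0, -15.6, 9.2]
opening: 0.0877
gripper_force: 8.5
```

{"fn": "send_rows", "kwargs": {
  "deltas": [
    [[0,-0.001,0],0],
    [[0,-0.002,0],0],
    [[0,-0.003,0],0],
    [[0,-0.004,0],0],
    [[0,-0.005,0],0]
  ]
}}

```text
clock: 6.23
tool_pos: [0.4887, -0.1155, 0.0965]
orientation: [179.7, 0.2, -14.0]
force: [-3.9, -40.9, 8.7]
opening: 0.0874
gripper_force: 20.8
```

```bash
python3 - <<'E'
from h import *
o=ctrl.get_obs();print(J(o["tool_pos"]),o["orientation"],o["force"],o["opening"])
s=ctrl.snapshot("scene");t=ctrl.snapshot("top")
a=cv2.resize(s["color"][90:234,130:322,::-1],(400,300),interpolation=2);b=cv2.resize(t["color"][160:280,220:380,::-1],(400,300),interpolation=2)
cv2.imwrite("pics/a3.png",np.hstack([a,b]))
E
```

```text
[-139.1    5.4   96.5] [179.65905009   0.20103863 -13.98724077] [ -3.93672125 -40.90839111   8.65498399] 0.0874434578596623
```

View pics/a3.png

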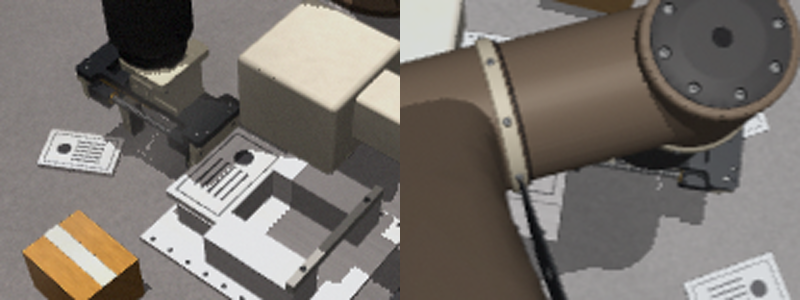

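The plate is seated against the rails: reaction about 41 N, axis at x −139, so the finger back is about 59 mm ahead of the axis. Easing the push and lifting along the arc.

{"fn": "send_rows", "kwargs": {
  "deltas": [
    [[0,0.001,-0.003],0],
    [[0,0.002,-0.006],0],
    [[0,0.002,-0.01],0],
    [[0,0.002,-0.014],0],
    [[0,0.002,-0.018],0]
  ]
}}

```text
clock: 6.75
tool_pos: [0.4886, -0.1155, 0.1101]
orientation: [179.8, 0.2, -14.0]
force: [-1.7, -20.1, -0.2]
opening: 0.0875
gripper_force: 9.8
```

```bash
python3 - <<'E'
from h import *
o=ctrl.get_obs();print(J(o["tool_pos"]),o["force"],o["moment"],o["opening"])
s=ctrl.snapshot("scene")
a=cv2.resize(s["color"][90:234,130:322,::-1],(800,600),interpolation=2)
cv2.imwrite("pics/a4.png",a)
E
```

```text
[-139.2    5.5  110.1] [ -1.6557275  -20.12833178  -0.18598822] [-7.26829109  0.45011568 -0.16968145] 0.08749049786944427
```

View pics/a4.png

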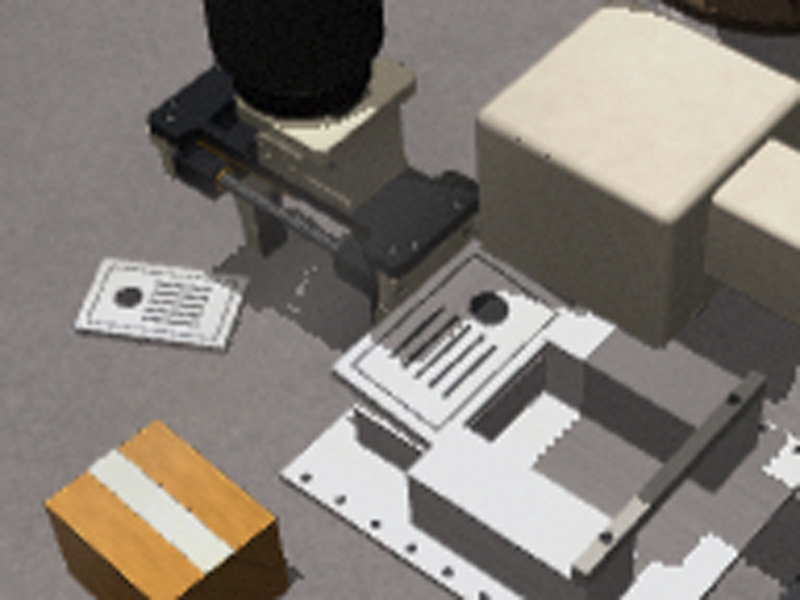

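The plate's near edge is lifting with the finger: there is now a gap above the ledge at (390,430), about 10° of tilt. Continuing along the arc.

{"fn": "send_rows", "kwargs": {
  "deltas": [
    [[0,-0.001,-0.007],0],
    [[0,-0.002,-0.0135],0],
    [[0,-0.0035,-0.02],0],
    [[0,-0.0055,-0.0265],0],
    [[0,-0.008,-0.0325],0]
  ]
}}

```text
clock: 7.22
tool_pos: [0.4903, -0.1093, 0.1367]
orientation: [179.8, 0.2, -14.0]
force: [-4.0, -19.6, 6.1]
opening: 0.088
gripper_force: 9.8
```

```bash
python3 - <<'E'
from h import *
o=ctrl.get_obs();print(J(o["tool_pos"]),o["force"],o["moment"],o["opening"])
s=ctrl.snapshot("scene")
a=cv2.resize(s["color"][90:234,130:322,::-1],(480,360),interpolation=2)
cv2.imwrite("pics/a5.png",a)
for d in ctrl.cut_out(s,"plate"):
    m=d["pixels"];ys,xs=np.nonzero(m);print(d["conf"],m.sum(),xs.min(),xs.max(),ys.min(),ys.max())
E
```

```text
[-132.7    5.3  136.7] [ -4.01479218 -19.58672163   6.12660077] [-6.67701458  1.33375545 -0.04035452] 0.08796721759177943
0.88 1523 210 266 145 197
0.87 653 148 188 153 173
```

```bash
cat >> h.py <<'E'
def tiltfit(name="scene",ths=range(0,100,5),y0=5,show=True):
    p=ctrl.snapshot(name);best=None
    ds=[d for d in ctrl.cut_out(p,"plate")]
    r=[]
    for th in ths:
        a=np.radians(th);n=np.array([-np.cos(a),np.sin(a)]);u=np.array([np.sin(a),np.cos(a)]);f=np.array([-10*np.sin(a),43])
        P=[]
        for i in(0,80):
            for k in(0,10):
                for y in(-65,65):
                    q=f+n*i+u*k;P.append((q[0],y+y0,q[1]))
        h=cv2.convexHull(proj(p,W(P)).astype(np.float32)).astype(np.int32)
        m=cv2.fillConvexPoly(np.zeros((384,512),np.uint8),h,1)>0
        r.append((max((m&d["pixels"]).sum()/(m|d["pixels"]).sum() for d in ds),th))
    r.sort(reverse=True);print([(round(float(a),2),b) for a,b in r[:5]])
    return p
E
python3 - <<'E'
from h import *
tiltfit()
E
```

```text
[(0.91, 20), (0.91, 15), (0.89, 30), (0.89, 25), (0.88, 10)]
```

View pics/a5.png

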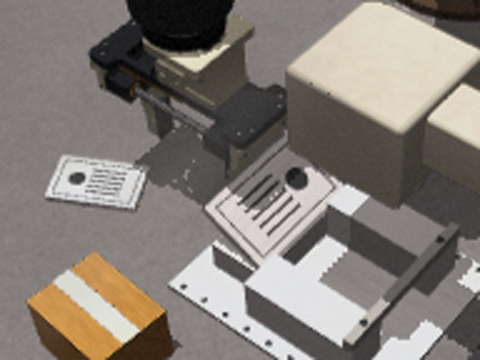

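About 25–30° now and holding. Going on to about 60°.

{"fn": "send_rows", "kwargs": {
  "deltas": [
    [[0,-0.004,-0.009],0],
    [[0,-0.0095,-0.017],0],
    [[0,-0.016,-0.0245],0],
    [[0,-0.0235,-0.031],0],
    [[0,-0.031,-0.0365],0]
  ]
}}

```text
clock: 7.83
tool_pos: [0.4977, -0.0826, 0.1659]
orientation: [-180.0, 0.0, -14.0]
force: [0.0, -0.1, -0.5]
opening: 0.0876
gripper_force: 0.4
```

```bash
python3 - <<'E'
from h import *
o=ctrl.get_obs();print(J(o["tool_pos"]),o["force"],o["moment"],o["opening"])
s=tiltfit()
a=cv2.resize(s["color"][90:234,130:322,::-1],(480,360),interpolation=2)
cv2.imwrite("pics/a6.png",a)
E
```

```text
[-105.     4.4  165.9] [ 0.03972409 -0.08216663 -0.47051367] [-0.26199113  0.21547561  0.04875086] 0.08760486564560857
[(0.81, 65), (0.79, 70), (0.78, 60), (0.77, 5), (0.76, 10)]
```

View pics/a6.png

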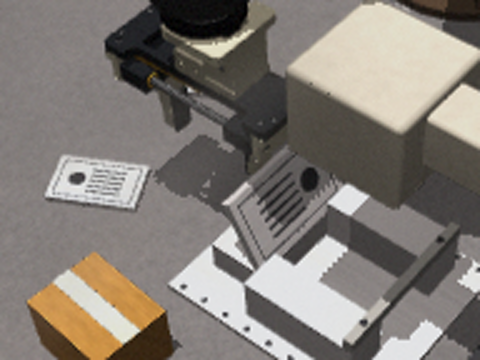

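Standing at about 60° against the finger. Now I push it on towards upright, lowering the tool a little so the bar stays well under the laser box.

{"fn": "send_rows", "kwargs": {
  "deltas": [
    [[0,-0.008,0.002],0],
    [[0,-0.016,0.006],0],
    [[0,-0.024,0.01],0],
    [[0,-0.031,0.014],0],
    [[0,-0.037,0.018],0]
  ]
}}

```text
clock: 8.35
tool_pos: [0.5051, -0.0533, 0.1506]
orientation: [180.0, 0.0, -13.9]
force: [0.4, 0.1, 0.6]
opening: 0.0878
gripper_force: 0.0
```

```bash
python3 - <<'E'
from h import *
o=ctrl.get_obs();print(J(o["tool_pos"]),o["force"],o["moment"],o["opening"])
s=tiltfit(ths=range(0,136,5))
a=cv2.resize(s["color"][90:234,130:322,::-1],(480,360),interpolation=2)
cv2.imwrite("pics/a7.png",a)
E
```

```text
[-74.8   4.1 150.6] [0.38226491 0.07993138 0.5763676 ] [-0.03057681 -0.00396277 -0.01885542] 0.08780545679834334
[(0.72, 95), (0.71, 90), (0.64, 85), (0.63, 100), (0.57, 80)]
```

The plate is upright. Now I push it over.

{"fn": "send_rows", "kwargs": {
  "deltas": [
    [[0,-0.004,0],0],
    [[0,-0.008,0],0],
    [[0,-0.012,0],0],
    [[0,-0.016,0],0],
    [[0,-0.02,0],0]
  ]
}}

```text
clock: 8.87
tool_pos: [0.5091, -0.0383, 0.1515]
orientation: [-180.0, -0.0, -14.0]
force: [-0.5, -0.7, -0.1]
opening: 0.0875
gripper_force: 0.0
```

```bash
python3 - <<'E'
from h import *
o=ctrl.get_obs();print(J(o["tool_pos"]),o["force"],o["moment"],o["opening"])
s=tiltfit(ths=range(60,181,5))
a=cv2.resize(s["color"][90:234,130:322,::-1],(480,360),interpolation=2)
cv2.imwrite("pics/a7.png",a)
E
```

```text
[-59.3   3.7 151.5] [-0.52543492 -0.68569825 -0.05295237] [ 0.01184605 -0.01758606  0.01792038] 0.08753942811890945
[(0.67, 105), (0.56, 100), (0.54, 110), (0.48, 95), (0.43, 90)]
```

{"fn": "send_rows", "kwargs": {
  "deltas": [
    [[0,-0.003,0],0],
    [[0,-0.006,0],0],
    [[0,-0.008,0],0],
    [[0,-0.01,0],0],
    [[0,-0.01,0],0]
  ]
}}

```text
clock: 9.38
tool_pos: [0.511, -0.0306, 0.1514]
orientation: [-180.0, -0.0, -14.0]
force: [-0.9, -0.4, -0.8]
opening: 0.0874
gripper_force: 0.0
```

```bash
python3 - <<'E'
from h import *
o=ctrl.get_obs();print(J(o["tool_pos"]),o["force"],o["moment"],o["opening"])
s=tiltfit(ths=range(60,181,5))
a=cv2.resize(s["color"][90:234,130:322,::-1],(480,360),interpolation=2)
cv2.imwrite("pics/a7.png",a)
E
```

```text
[-51.4   3.7 151.4] [-0.89746948 -0.35517039 -0.75248602] [-0.00976872  0.03623421 -0.02966766] 0.08742336322734572
[(0.61, 145), (0.57, 140), (0.55, 150), (0.52, 155), (0.5, 135)]
```

View pics/a7.png

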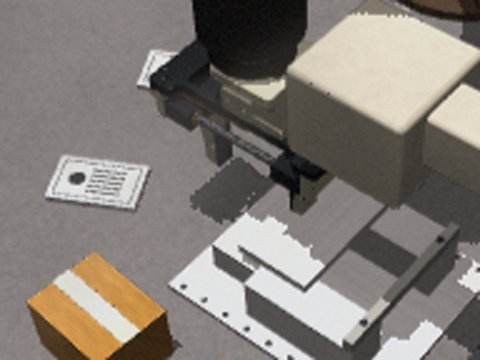

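The plate has gone over onto the rails, marked face down; its front edge runs from (240,250) to (310,290), overhanging the front. I back off and measure its pose, and check the wrist's width against the gap to the laser box from pixel colours.

{"fn": "send_rows", "kwargs": {
  "deltas": [
    [[0,0.03,-0.01],0],
    [[0,0.06,-0.01],0],
    [[0,0.09,-0.01],0],
    [[0,0.12,-0.01],0],
    [[0,0.13,-0.01],0]
  ]
}}

```text
clock: 9.9
tool_pos: [0.4847, -0.1338, 0.1593]
orientation: [180.0, 0.0, -14.0]
force: [0.8, 0.3, 0.3]
opening: 0.0874
gripper_force: 0.0
```

```bash
cat >> h.py <<'E'
def hullmask(p,P):
    h=cv2.convexHull(proj(p,W(P)).astype(np.float32));return cv2.fillConvexPoly(np.zeros((384,512),np.uint8),np.round(h).astype(np.int32),1)>0
def boxP(x0,x1,y0,y1,z0,z1): return [(x,y,z) for x in(x0,x1) for y in(y0,y1) for z in(z0,z1)]
def flatfit(p,uv=None):
    occ=hullmask(p,boxP(30,140,-55,55,230,320))|hullmask(p,boxP(120,240,-25,25,260,310))|hullmask(p,boxP(50,120,-36,36,208,230))
    from scipy.optimize import minimize
    b=None
    for d in ctrl.cut_out(p,"plate"):
        m=d["pixels"]&~occ
        def f(v):
            a=v[2]/100;c,s=np.cos(a),np.sin(a)
            P=[(v[0]+c*x-s*y,v[1]+s*x+c*y,z) for x in(-40,40) for y in(-65,65) for z in(58,68)]
            # soft mask through supersampling
            h=cv2.convexHull(proj(p,W(P)).astype(np.float32))
            k=np.zeros((384,512),np.uint8);cv2.fillConvexPoly(k,np.round(h*16).astype(np.int32),255,cv2.LINE_AA,4)
            k=k/255.*(~occ);return 1-np.minimum(k,m).sum()/np.maximum(k,m).sum()
        for x in(20,45,70):
            r=minimize(f,[x,3,0],method="Nelder-Mead",options=dict(initial_simplex=[[x,3,0],[x+15,3,0],[x,15,0],[x,3,8]]))
            if b is None or r.fun<b[0]: b=(r.fun,r.x)
    print("plate x,y mm, yaw 0.01rad:",b[1].round(1),"IoU",round(1-b[0],3));return b
E
python3 - <<'E'
from h import *
o=ctrl.get_obs();t=J(o["tool_pos"]);print(t)
s=ctrl.snapshot("scene");flatfit(s);tt=ctrl.snapshot("top");flatfit(tt)
R=cam(s)[1];lat=R[0]/np.linalg.norm(R[0][:2]);w=np.array(o["tool_pos"])
for z in range(-60,300,15):
    l=""
    for u in range(-140,145,7):
        q=proj(s,w+[0,0,z/1000]+np.array([lat[0],lat[1],0])*u/1000)[0]
        i,j=int(round(q[1])),int(round(q[0]))
        if not(0<=i<384 and 0<=j<512): l+="?";continue
        c=s["color"][i,j].astype(int);l+= "B" if c[0]-c[2]>12 and c.max()<150 else "#" if c.max()<60 else "W" if c.min()>130 else "."
    print(f"{z:4d} {l}")
E
```

```text
[-157.8    5.   159.3]
plate x,y mm, yaw 0.01rad: [12.1  8.5  0.5] IoU 0.952
plate x,y mm, yaw 0.01rad: [20.  3.  0.] IoU 0.0
 -60 ......................##............B....
 -45 ...............#.....##.##.#........BBBBB
 -30 ...............##.....####..##......BBB.B
 -15 ...............###..WW.#########....BBBBB
   0 ...............#.#WW.##########.##..BWWWW
  15 ..........##B#..BB##BB...#########..WWWWW
  30 ........B####BB##.BB....B..B#.........WWW
  45 ........B##BB###..BBBB.B.BB.............W
  60 ........########BBBWWWW.BBBB.............
  75 .........######BB######BBW...............
  90 ............#############BBBB............
 105 ..............############BBB............
 120 ..............#############..............
 135 ..............#############..............
 150 ..............#############..............
 165 ..............#############.............W
 180 ..............#############..............
 195 ..............#############..............
 210 ..............#############..............
 225 ..............BB####B##BB##..............
 240 .............B.WBB##BB#BB#B......########
 255 .............B######################B####
 270 .............#####################B#BBBBB
 285 .............#######B####BBBBBBBBBB##BBBB
```

The plate lies at x 12, y 8, square. The wrist cylinder has a radius of about 45 mm and the wider housing sits above the box top, so a final axis near x −24 keeps about 10 mm of clearance. Lowering and pushing.

{"fn": "send_rows", "kwargs": {
  "deltas": [
    [[-0.003,0,0.03],0],
    [[-0.003,0,0.055],0],
    [[-0.003,-0.015,0.057],0],
    [[-0.003,-0.04,0.057],0],
    [[-0.003,-0.065,0.057],0]
  ]
}}

```text
clock: 10.52
tool_pos: [0.4965, -0.0793, 0.1138]
orientation: [180.0, 0.0, -14.0]
force: [0.8, 0.4, 0.4]
opening: 0.0874
gripper_force: 0.0
```

{"fn": "send_rows", "kwargs": {
  "deltas": [
    [[0,-0.007,0],0],
    [[0,-0.014,0],0],
    [[0,-0.021,0],0],
    [[0,-0.028,0],0],
    [[0,-0.035,0],0]
  ]
}}

```text
clock: 10.93
tool_pos: [0.5028, -0.0535, 0.1141]
orientation: [180.0, -0.0, -14.0]
force: [-0.6, -3.9, 3.5]
opening: 0.0878
gripper_force: 1.9
```

```bash
python3 - <<'E'
from h import *
o=ctrl.get_obs();print(J(o["tool_pos"]),o["force"],o["opening"])
flatfit(ctrl.snapshot("scene"))
E
```

```text
[-75.6   6.3 114.1] [-0.61098897 -3.88934054  3.50593211] 0.0877680628518649
plate x,y mm, yaw 0.01rad: [24.4  9.1  2.1] IoU 0.924
```

{"fn": "send_rows", "kwargs": {
  "deltas": [
    [[0,0.006,0],0],
    [[-0.008,0.006,0],0],
    [[-0.008,0,0],0],
    [[-0.008,-0.008,0],0],
    [[-0.008,-0.014,0],0]
  ]
}}

```text
clock: 11.45
tool_pos: [0.4991, -0.0409, 0.1137]
orientation: [180.0, 0.0, -14.0]
force: [-0.9, -1.4, -0.7]
opening: 0.0875
gripper_force: 0.6
```

{"fn": "send_rows", "kwargs": {
  "deltas": [
    [[0,-0.004,0],0],
    [[0,-0.008,0],0],
    [[0,-0.012,0],0],
    [[0,-0.016,0],0],
    [[0,-0.018,0],0]
  ]
}}

```text
clock: 11.87
tool_pos: [0.5029, -0.0268, 0.1137]
orientation: [180.0, 0.0, -14.0]
force: [0.0, -1.6, -0.1]
opening: 0.0874
gripper_force: 0.7
```

```bash
python3 - <<'E'
from h import *
o=ctrl.get_obs();print(J(o["tool_pos"]),o["force"],o["opening"])
flatfit(ctrl.snapshot("scene"))
E
```

```text
[-49.6  12.5 113.7] [ 0.023056   -1.57253664 -0.06879851] 0.0873897492131628
plate x,y mm, yaw 0.01rad: [50.5  5.7 -1. ] IoU 0.926
```

{"fn": "send_rows", "kwargs": {
  "deltas": [
    [[0,0.005,0],0],
    [[0.006,0.005,0],0],
    [[0.006,0,0],0],
    [[0.006,-0.008,0],0],
    [[0.006,-0.015,0],0]
  ]
}}

```text
clock: 12.38
tool_pos: [0.5104, -0.0165, 0.1138]
orientation: [180.0, 0.0, -14.0]
force: [-0.4, -2.6, 1.1]
opening: 0.0878
gripper_force: 1.4
```

{"fn": "send_rows", "kwargs": {
  "deltas": [
    [[0,-0.002,0],0],
    [[0,-0.004,0],0],
    [[0,-0.006,0],0],
    [[0,-0.008,0],0],
    [[0,-0.01,0],0]
  ]
}}

```text
clock: 12.8
tool_pos: [0.5121, -0.0089, 0.1138]
orientation: [180.0, 0.0, -14.0]
force: [-1.0, -2.9, 2.1]
opening: 0.0877
gripper_force: 1.5
```

```bash
python3 - <<'E'
from h import *
o=ctrl.get_obs();print(J(o["tool_pos"]),o["force"],o["opening"])
flatfit(ctrl.snapshot("scene"))
E
```

```text
[-30.    7.7 113.8] [-1.0115069  -2.93788068  2.07021205] 0.08769478493537897
plate x,y mm, yaw 0.01rad: [68.4  7.7 -0.6] IoU 0.886
```

{"fn": "send_rows", "kwargs": {
  "deltas": [
    [[0,-0.001,0],0],
    [[0,-0.002,0],0],
    [[0,-0.003,0],0],
    [[0,-0.004,0],0],
    [[0,-0.005,0],0]
  ]
}}

```text
clock: 13.32
tool_pos: [0.5132, -0.005, 0.1137]
orientation: [180.0, 0.0, -14.0]
force: [-1.3, -2.6, 1.3]
opening: 0.0877
gripper_force: 1.4
```

{"fn": "send_rows", "kwargs": {
  "deltas": [
    [[0,-0.001,0],0],
    [[0,-0.002,0],0],
    [[0,-0.003,0],0],
    [[0,-0.003,0],0],
    [[0,-0.003,0],0]
  ]
}}

```text
clock: 13.73
tool_pos: [0.5129, -0.0036, 0.1138]
orientation: [179.9, 0.1, -14.0]
force: [-3.3, -7.7, 5.9]
opening: 0.0876
gripper_force: 4.6
```

{"fn": "send_rows", "kwargs": {
  "deltas": [
    [[0,-0.001,0],0],
    [[0,-0.0015,0],0],
    [[0,-0.002,0],0],
    [[0,-0.0025,0],0],
    [[0,-0.0025,0],0]
  ]
}}

```text
clock: 14.15
tool_pos: [0.5129, -0.0033, 0.1139]
orientation: [179.8, 0.1, -14.0]
force: [-1.7, -18.9, 7.8]
opening: 0.0874
gripper_force: 9.7
```

```bash
python3 - <<'E'
from h import *
o=ctrl.get_obs();print(J(o["tool_pos"]),o["force"],o["opening"])
flatfit(ctrl.snapshot("scene"))
E
```

```text
[-24.4   8.2 113.9] [ -1.6688037  -18.87668403   7.83261792] 0.08736203617331069
plate x,y mm, yaw 0.01rad: [70.3  7.1 -0.4] IoU 0.887
```

Firm contact at the fence, at axis x −24.4 against −24.1 predicted from the rail-seated reading, so the plate is square. Withdrawing straight back.

{"fn": "send_rows", "kwargs": {
  "deltas": [
    [[0,0.01,0],0],
    [[0,0.04,0],0],
    [[0,0.08,0],0],
    [[0,0.12,0],0],
    [[0,0.16,0],0]
  ]
}}

```text
clock: 14.67
tool_pos: [0.4833, -0.1256, 0.1137]
orientation: [-180.0, -0.0, -13.9]
force: [0.2, 0.3, -0.7]
opening: 0.0878
gripper_force: 0.0
```

{"fn": "send_rows", "kwargs": {
  "deltas": [
    [[0,0.04,-0.04],0],
    [[0,0.08,-0.08],0],
    [[0,0.12,-0.12],0],
    [[0,0.15,-0.15],0],
    [[0,0.15,-0.15],0]
  ]
}}

```text
clock: 15.08
tool_pos: [0.456, -0.2451, 0.2394]
orientation: [180.0, -0.5, -14.0]
force: [-0.2, 0.1, 0.5]
opening: 0.0875
gripper_force: 0.0
```

```bash
python3 - <<'E'
from h import *
o=ctrl.get_obs();print(J(o["tool_pos"]),o["force"])
s=ctrl.snapshot("scene");flatfit(s);flatfit(s)
# front edge: transition along jig x lines on rail-top height, scene
t=ctrl.snapshot("top")
for n,p in(("scene",s),("top",t)):
  for z in(68,):
    for y in(-55,-50,-45,45,50,55,62):
      xs=np.arange(15,60,1.5);uv=proj(p,W([(x,y,z) for x in xs])).astype(np.float32)
      g=cv2.remap(p["color"].mean(2).astype(np.float32),uv[:,0].reshape(1,-1),uv[:,1].reshape(1,-1),cv2.INTER_LINEAR)[0]
      d=np.abs(np.diff(g));print(n,y,"edge x",xs[d.argmax()],g.astype(int)[::2].tolist())
for p in(t,s):
  for th,z in(("carton",.07),("cleaner",.13),("gauge",.04)):
    for d in ctrl.boxes_of(p,th)[:1]: print(th,(np.array(d["xy"])*[512,384]).round(1))
E
```

```text
[-272.8    6.7  239.4] [-0.15641337  0.09867892  0.47026495]
plate x,y mm, yaw 0.01rad: [68.5  8.1 -0.1] IoU 0.87
plate x,y mm, yaw 0.01rad: [68.5  8.1 -0.1] IoU 0.87
scene -55 edge x 45.0 [220, 220, 218, 219, 219, 219, 215, 218, 218, 216, 215, 214, 214, 216, 215]
scene -50 edge x 46.5 [220, 219, 219, 219, 220, 220, 219, 218, 219, 218, 217, 216, 216, 218, 217]
scene -45 edge x 28.5 [147, 150, 153, 152, 141, 213, 219, 218, 218, 218, 217, 218, 217, 217, 219]
scene 45 edge x 33.0 [218, 218, 220, 220, 218, 218, 187, 121, 122, 120, 119, 120, 122, 120, 122]
scene 50 edge x 33.0 [219, 220, 220, 220, 219, 217, 181, 122, 121, 121, 121, 121, 121, 121, 121]
scene 55 edge x 33.0 [218, 218, 219, 219, 219, 219, 175, 124, 122, 120, 121, 118, 120, 121, 121]
scene 62 edge x 33.0 [219, 219, 216, 219, 218, 218, 187, 123, 122, 117, 118, 118, 121, 119, 120]
top -55 edge x 46.5 [217, 218, 218, 218, 218, 218, 195, 211, 190, 111, 80, 139, 190, 210, 215]
top -50 edge x 40.5 [218, 218, 218, 218, 218, 214, 190, 211, 187, 112, 82, 136, 188, 209, 215]
top -45 edge x 48.0 [218, 218, 218, 218, 218, 211, 207, 216, 190, 113, 85, 131, 188, 209, 215]
top 45 edge x 25.5 [218, 218, 218, 217, 196, 175, 161, 168, 170, 170, 169, 169, 170, 169, 170]
top 50 edge x 25.5 [218, 218, 218, 218, 189, 173, 166, 169, 171, 169, 169, 169, 170, 169, 170]
top 55 edge x 24.0 [218, 218, 218, 213, 191, 178, 168, 171, 171, 170, 170, 169, 171, 170, 170]
top 62 edge x 25.5 [218, 218, 218, 217, 193, 174, 163, 169, 171, 170, 170, 170, 171, 169, 171]
carton [298.6 131.5]
cleaner [190.2 139.3]
gauge [176.9 230.1]
carton [169.2 218.7]
cleaner [279.1 270.9]
```

```bash
python3 - <<'E'
from h import *
s=ctrl.snapshot("scene");t=ctrl.snapshot("top")
def prof(n,p,y,z,a,b):
    xs=np.arange(a,b,1.);uv=proj(p,W([(x,y,z) for x in xs])).astype(np.float32)
    g=cv2.remap(p["color"].mean(2).astype(np.float32),uv[:,0].reshape(1,-1),uv[:,1].reshape(1,-1),cv2.INTER_CUBIC)[0]
    print(n,"y",y,"z",z,"from",a,g.astype(int).tolist())
for y in(-75,-65,55,65,75): prof("top rail front",t,y,58,-10,10)
for y in(-60,-52,-45,0,45,52,60,66): prof("top plate edge",t,y,68,26,42)
for y in(-60,-50,50,-80,80): prof("scene back/fence",s,y,70,100,130)
E
```

```text
top rail front y -75 z 58 from -10 [72, 63, 53, 46, 41, 35, 32, 29, 18, 6, 37, 103, 174, 221, 222, 217, 220, 218, 218, 218]
top rail front y -65 z 58 from -10 [62, 52, 46, 40, 34, 30, 25, 8, 13, 67, 139, 203, 225, 218, 219, 219, 218, 218, 218, 218]
top rail front y 55 z 58 from -10 [218, 217, 218, 218, 219, 221, 215, 201, 190, 190, 200, 209, 214, 217, 218, 218, 217, 217, 217, 217]
top rail front y 65 z 58 from -10 [113, 114, 117, 117, 114, 113, 112, 125, 149, 176, 201, 209, 215, 218, 218, 218, 218, 218, 218, 218]
top rail front y 75 z 58 from -10 [218, 218, 218, 218, 221, 220, 204, 185, 176, 185, 200, 211, 215, 218, 219, 218, 217, 217, 218, 218]
top plate edge y -60 z 68 from 26 [217, 218, 218, 218, 218, 218, 218, 218, 218, 220, 220, 215, 208, 187, 159, 133]
top plate edge y -52 z 68 from 26 [218, 217, 219, 222, 218, 201, 181, 177, 187, 203, 215, 222, 215, 200, 173, 139]
top plate edge y -45 z 68 from 26 [217, 218, 219, 217, 209, 201, 200, 206, 213, 218, 220, 216, 210, 195, 168, 140]
top plate edge y 0 z 68 from 26 [180, 173, 171, 172, 169, 163, 159, 160, 164, 167, 171, 170, 160, 147
[... 656 characters left out ...]
ence y -50 z 70 from 100 [220, 220, 220, 220, 219, 218, 218, 219, 220, 220, 222, 223, 220, 210, 197, 183, 178, 177, 178, 177, 176, 180, 177, 147, 108, 71, 43, 37, 44, 53]
scene back/fence y 50 z 70 from 100 [126, 125, 125, 126, 125, 123, 122, 124, 124, 124, 123, 124, 124, 121, 112, 102, 93, 90, 91, 92, 92, 92, 91, 86, 76, 58, 48, 44, 44, 47]
scene back/fence y -80 z 70 from 100 [220, 219, 219, 219, 219, 220, 220, 219, 218, 218, 218, 220, 220, 209, 191, 181, 180, 179, 180, 183, 182, 184, 185, 161, 111, 71, 46, 43, 49, 51]
scene back/fence y 80 z 70 from 100 [123, 122, 122, 121, 119, 119, 120, 122, 122, 122, 122, 124, 125, 124, 117, 106, 96, 91, 90, 89, 91, 92, 92, 88, 78, 59, 44, 50, 75, 106]
```

The plate's front edge shows at x 32–34 across its whole width. The rail front shows at −1.5, so the edge is really at about 35, square and against the fence. The plate is at y about 8. Carton, bottle and gauge are where they were. Handing in.

```bash
python3 -c "
from plant import ctrl
print(ctrl.close_job())"
```

```text
the job is handed in; nothing more can be done
None
```

The job is handed in; no verdict came back, but my last measurements have the plate marked face down on the rails, square against the back fence and about 8 mm off centre, with the laser head never bumped and the carton, bottle and gauge block not noticeably moved.

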